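# Hold the sprung chassis cover open

## Task

The flux bottle has toppled over onto the cover of the small computer chassis: stand it upright on the green mat without dropping it, and let go of it. Then lift the chassis cover, which has an orange tab to take it by and springs shut if left, and hold it open at about 40 degrees so that I can work inside; finish while still holding it there, with nothing else propping it. Leave the multimeter, the solder spool and the screwdriver where they are.

Things in the scene. Friction and masses are not known exactly. Their poses are not given: they have to be found in the camera images.
- chassis: Small dark steel computer chassis fixed to the bench, 220 mm deep (its x) x 260 mm wide (its y), 85 mm high, open on top under its cover. Origin: centre of its underside; x points from its front (tab side) to the hinge side, z up. It stands left or right of the robot's middle line, the mat on the other side.
- cover (a joint): Angle of the chassis' light grey cover (220 x 260 x 6 mm, 0.35 kg), rad: 0 shut (the start), grows as its front edge rises, stop at 1.3 (40 degrees = 0.70). Shut, its top face is 91.5 mm above the bench. Its weight and a light spring (0.12 to 0.28 N m, growing with angle) pull it shut from every angle: about 3 N at the tab.
- cover_hinge (a point): Point on the hinge line, mid-width, at the far (chassis +x) upper edge, 85.5 mm above the bench. The hinge line runs along the chassis' y.
- cover_tab (a point): Grip point in the orange upright tab near the cover's front edge: tab 30 mm (chassis x) x 12 mm thick (chassis y) x 36 mm high above the cover. Point: mid-thickness, 26 mm above the cover's top face; when shut, 195 mm frontward of and 32 mm above the hinge. Its axes turn with the cover: x towards the hinge, y along the hinge, z normal to the cover.
- bottle: Loose flux bottle: white square body 40 x 40 x 76 mm with a yellow band, round red cap 28 mm wide; 100 mm tall in all, about 0.16 kg. Origin: centre of its underside; z runs along the bottle to the cap. It starts lying on a flat side on the cover behind the tab, roughly crosswise, cap towards the chassis' +y side, origin 20 mm above the cover.
- mat: Green bench mat fixed flat on the bench, 200 mm (its x) x 160 mm (its y), 4 mm thick. Origin: centre of its underside. The spool stands on its far (+x) part; the near half is free.
- spool: Loose black and silver solder spool, 52 mm across, 34 mm high, standing on the mat. Origin: centre of its underside. Leave alone.
- meter: Loose teal multimeter lying on its back, 190 mm (its x) x 90 x 42 mm. Origin: centre of its underside. Leave alone.
- driver: Loose screwdriver with a blue handle lying on the bench, 200 mm long along its x, handle (26 mm thick) at -x. Origin: mid-length, at bench level. Leave alone.
There are look-alikes about, which are no part of the job. What is meant by the bottle is not pink or purple, and is the smaller of those in its own colour.

How it is judged:
By the outcome, as a careful person would: the job done as asked, in the order asked, and still so for the second after the job is handed in, while the arm keeps its last pose, push and grip.
It also fails if it takes over 72 s, if anything falls off the work surface, if the arm or the gripper's body presses on something with over 40 N, if the wrist force passes 120 N, or if a joint passes its speed limit or range.

## Robot

A 6-joint arm with a two-finger parallel gripper is mounted at the origin on the work surface. World frame = base frame: x ahead of the robot, y to its left, z up, the work surface at z = 0. Lengths are in m, angles in degrees, forces in N, time in s.
With the tool pointing down it reaches from about 0.4 to 0.825 m from the base axis. Payload 7 kg.
Tool frame: the origin (TCP) lies on the centre line of the jaws, within the pads' length; the fingertips stand 19 mm ahead of it and the grasp point (between the pads) is the TCP (r.tips_ahead is the distance from the TCP to the fingertips, in m); z points along the fingers, y is the line along which they close (so a half turn about z gives the same grasp; the last joint's range is limited). The gripper opens to 88 mm and grips with 3 to 60 N. Pads are 19 mm wide; open, the fingers measure 130 mm over their backs; the gripper's body (78 mm by 193 mm) begins 47 mm behind the grasp point.
Start: joints at [-47.149, 20.546, 0.682, 0, -70.136, -16.507], TCP at [0.3, -0.605, 0.208] pointing down, gripper open.
Joint ranges: [-176.03, 176.03], [-82.01, 121.73], [-58.28, 71.71], [-173.87, 95.51], [-174.79, -0.11], [-173.66, 173.66]. Speed limits (degrees/s): [136.94, 136.94, 172.46, 180, 180, 180].

## Interface

Orientations are given as [roll, pitch, yaw] about the fixed x, y, z axes, in that order (R = Rz(yaw) Ry(pitch) Rx(roll)).
In Python, from plant import r, viewer, close_job gives the robot as it stands. The module is installed in compiled form; this text tells all that it offers.
- The arm moves only by the tool arm_command, never from a script. Its arguments are lists of equal length, an entry for each row: "travel": the shift along the world's x, y, z scaled (see below), a list of three; "delta_rot": the turn, a rotation vector about the world's x, y, z scaled (see below), a list of three. In form: {"travel": [[dx, dy, dz], ...], "delta_rot": [[rx, ry, rz], ...]}. A call has 1 to 20 rows; each row is the pose to reach, as a shift and turn from the pose commanded when the call began; what a row does not reach only later rows make up. The controller multiplies each number of a shift by 0.5 m and each number of a turn by 90 degrees. A row lasts 1/8 s, in which the tool goes at most 62.5 mm and 10.7 degrees, less where a joint would pass 70% of its speed; a pose out of reach is approached as far as the arm can. A call with a number of a shift or a turn outside -1 to 1 is refused whole. A call with a gripper value outside its range is refused whole. "grip" is the opening, from 0 (shut) to 1 (fully open), set as the call begins (left out, the last holds). The fingers move at their own pace and stop on an object; "newtons" is the grip in N (left out, the last holds). Time passes only in rows, so rows that repeat a pose let the fingers close. It gives the time, the measured TCP pose, the force, the opening and the grip force at its end, in the units of the state.
- r.get_state(): the state, without advancing time (a new reading comes with each control period).
- viewer.capture(name): name is "scene" or "top" or "wrist"; returns a dict with "img" (400x640x3 uint8, red, green, blue), "camera_matrix" (3x3 intrinsics, pixels), "R" (3x3) and "t" (3): a world point X has camera coordinates R X + t; the wrist camera has in their place "mount" (4x4, takes a point from camera to tool coordinates, whose origin is the TCP and whose axes are the flange's). Camera axes: x right, y down, z forward; pixel columns grow to the right and rows downward; lengths in m; the calibration is good to about 2 mm. A picture is of the moment at which its call begins: read the wrist's pose just before it. There is no depth.
- close_job(): hands the job in; it is judged then, once.
The state is a dict: "time_s": time; "joints": joint angles; "qd": joint speeds; "joint_torque": joint torques, N m; "tcp_pos": TCP position; "eef_rot": TCP orientation; "contact_force": force on the tool from outside, world axes, zero at the start; "moment": the same for the moment, N m; "gripper_width": finger opening in m; "gripper_force": force on a finger pad.
Only numpy, scipy, OpenCV 4.12 (cv2) and the standard library are available. Lean on these libraries where they do the work, as an engineer would, in place of code of your own. Each camera call takes 0.05 s, during which the arm holds its last target. There are 200 camera calls.

## Working session

There is one attempt and no reset: what is moved stays moved. The work goes in short steps, Python scripts to look and compute and a tool call to move; the robot and the scene stay as the last step left them, time stands still between calls to the robot, and variables do not carry over. Pictures are saved under pics/ and viewed, at most 10 in all, crops included, and the job is handed in when it is done.

Besides the shell and the picture viewer there is one more tool, called by a JSON object that holds its "api" and its "payload". arm_command: Moves the arm, as the interface text tells. Shifts and turns lie within -1 to 1; 1 stands for 0.5 m of shift or 90 degrees of turn. Its arguments: {"type":"object","properties":{"travel":{"type":"array"},"delta_rot":{"type":"array"},"grip":{"type":"number"},"newtons":{"type":"number"}},"required":["travel","delta_rot"]}

```bash
mkdir -p pics; cat > h.py <<'E'
import numpy as np, cv2, pickle
from plant import r, viewer, close_job
def snap(cam,fn):
    s=r.get_state(); c=viewer.capture(cam); pickle.dump((s,c),open(f'pics/{fn}.pkl','wb'))
    cv2.imwrite(f'pics/{fn}.png',cv2.cvtColor(c['img'],cv2.COLOR_RGB2BGR)); return s,c
def load(fn): return pickle.load(open(f'pics/{fn}.pkl','rb'))
def ray(c,u,v):
    d=np.linalg.solve(c['camera_matrix'],[u,v,1.]); R=np.array(c['R']); return -R.T@np.array(c['t']), R.T@d
def atz(c,u,v,z):
    o,d=ray(c,u,v); return o+d*(z-o[2])/d[2]
def tri(obs):
    A=np.zeros((3,3));b=np.zeros(3)
    for c,u,v in obs:
        o,d=ray(c,u,v); d=d/np.linalg.norm(d); P=np.eye(3)-np.outer(d,d); A+=P;b+=P@o
    X=np.linalg.solve(A,b)
    res=[np.linalg.norm(np.cross(X-ray(c,u,v)[0],ray(c,u,v)[1]/np.linalg.norm(ray(c,u,v)[1]))) for c,u,v in obs]
    return X,res
def proj(c,X):
    p=c['camera_matrix']@(c['R']@np.array(X)+c['t']); return p[:2]/p[2]
E
python3 - <<'E'
from h import *
s,a=snap('top','top1'); _,b=snap('scene','scene1'); 
print(s); 
for c in(a,b): print(c['camera_matrix'],ray(c,320,200))
im=np.hstack([cv2.imread('pics/top1.png'),cv2.imread('pics/scene1.png')])
E
```

```text
{'time_s': 0.0, 'joints': array([-4.71471252e+01,  2.05920308e+01,  6.35091402e-01, -1.97640540e-02,
       -7.01348528e+01, -1.65073119e+01]), 'qd': array([ 0.09518941, -0.07561077, -0.01185512,  0.04132232, -0.04311918,
       -0.01202633]), 'joint_torque': array([-2.41793219e-03, -5.82719028e+01,  2.93055797e+01,  6.99740231e+00,
        6.90367728e-03, -1.02625756e-04]), 'tcp_pos': array([ 0.29931206, -0.60445035,  0.20672711]), 'eef_rot': array([ 1.79906712e+02, -8.27040208e-03, -1.53661161e+02]), 'contact_force': array([0.60903661, 0.5085241 , 0.11102564]), 'moment': array([0.00467662, 0.07781504, 0.01846677]), 'gripper_force': 0.0, 'gripper_width': 0.08774572620636154}
[[401.47023654   0.         315.29816129]
 [  0.         401.47023654 201.13571382]
 [  0.           0.           1.        ]] (array([0.53635171, 0.00351477, 1.46325056]), array([ 0.04706287, -0.01112961, -0.99890259]))
[[438.32313227   0.         322.30108276]
 [  0.         438.32313227 201.00152353]
 [  0.           0.           1.        ]] (array([1.40920923, 0.49432617, 0.75551174]), array([-0.70265131, -0.44352059, -0.55642017]))
```

View pics/top1.png

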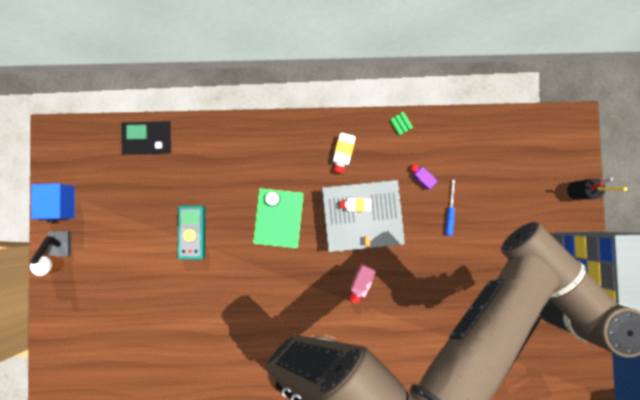

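View pics/scene1.png

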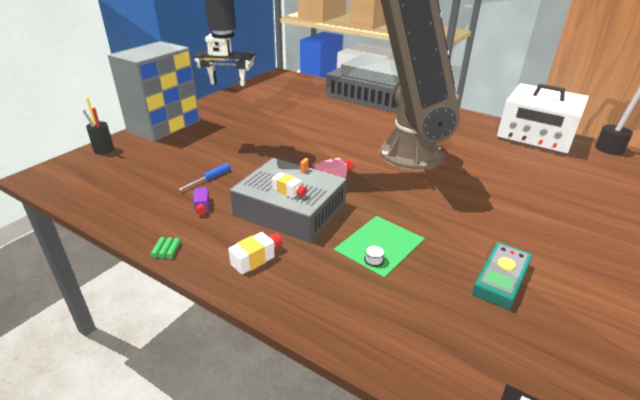

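The top view (up is +x, left is +y) shows the chassis around (363,215) with the bottle on it at (355,205) and the tab at (366,241). The mat is at (278,218) with the spool at (272,199), the meter at (191,232) and the driver at (451,208). Next I'll enlarge crops of both views.

```bash
python3 - <<'E'
from h import *
t=cv2.imread('pics/top1.png')[170:260,245:415]; s=cv2.imread('pics/scene1.png')[150:280,225:435]
a=cv2.resize(t,None,fx=4.7,fy=4.7,interpolation=cv2.INTER_CUBIC)
cv2.imwrite('pics/tc.png',a[:600,:800])
b=cv2.resize(s,None,fx=3.8,fy=3.8,interpolation=cv2.INTER_CUBIC)
cv2.imwrite('pics/sc.png',b[:600,:800])
print(a.shape,b.shape)
E
```

```text
(423, 799, 3) (494, 798, 3)
```

View pics/tc.png

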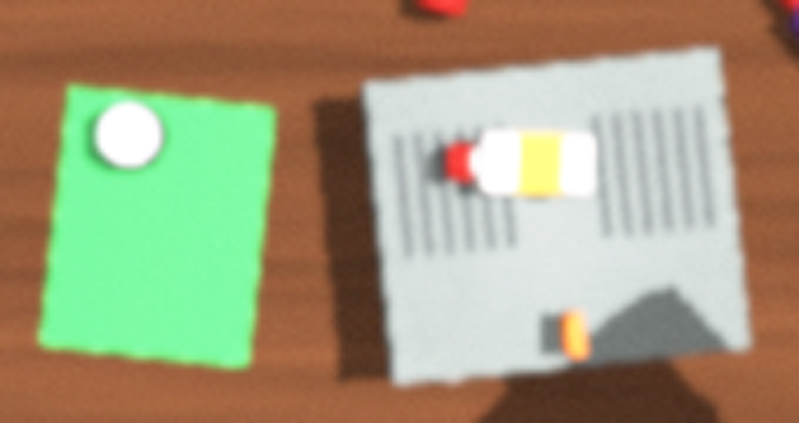

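View pics/sc.png

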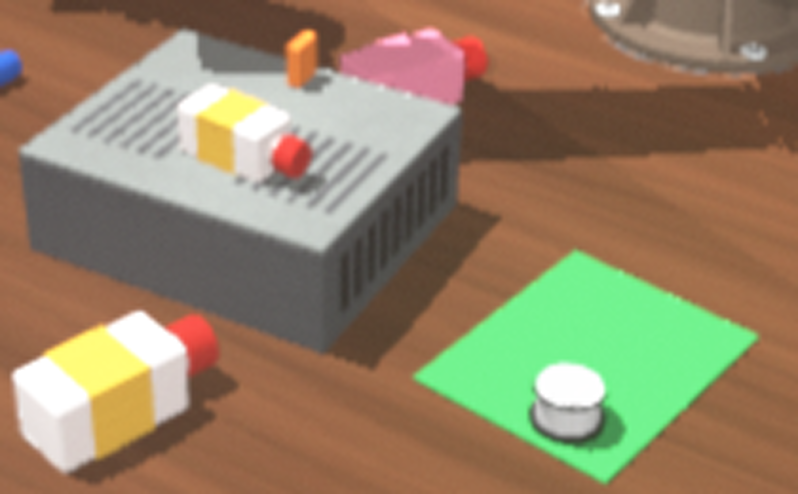

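The crops show these points.
- **Cover corners:** top crop (365,83), (717,48), (750,348), (397,384), matching scene crop (323,247), (23,150), (185,32), (460,108).
- **Tab top:** (575,335) in the top crop and (302,40) in the scene crop.
- **Bottle band:** (540,163) and (231,106).
- **Cap tip:** (447,163).

Next I'll triangulate.

```bash
python3 - <<'E'
from h import *
T=load('top1')[1];S=load('scene1')[1]
tp=lambda p:(T,245+(p[0]+.5)/4.7-.5,170+(p[1]+.5)/4.7-.5)
sp=lambda p:(S,225+(p[0]+.5)/3.8-.5,150+(p[1]+.5)/3.8-.5)
P={'hl':((365,83),(323,247)),'hr':((717,48),(23,150)),'fr':((750,348),(185,32)),'fl':((397,384),(460,108)),
'tabtop':((575,335),(302,40)),'bandtop':((540,163),(231,106)),'capc':((460,163),(291,157)),
'm1':((68,86),(607,482)),'m2':((275,105),(415,377)),'m3':((250,368),(578,250)),'m4':((40,347),(757,338)),'spool':((129,133),(569,383))}
np.set_printoptions(precision=4,suppress=True)
for k,(a,b) in P.items(): X,e=tri([tp(a),sp(b)]); print(k,X,np.round(e,4))
A=lambda p,z:atz(*tp(p),z)
H=[A(p,.0915) for p in((365,83),(717,48),(750,348),(397,384))]
print('cover c',np.mean(H,0)); d=(H[0]+H[1]-H[2]-H[3])/2; print('depth',np.linalg.norm(d),'yaw',np.degrees(np.arctan2(d[1],d[0]))); w=(H[0]+H[3]-H[1]-H[2])/2; print(np.linalg.norm(w),'yaw',np.degrees(np.arctan2(-w[0],w[1])))
M=[A(p,.004) for p in((68,86),(275,105),(250,368),(40,347))]
print('mat',np.mean(M,0)); d=(M[0]+M[1]-M[2]-M[3])/2;print(np.linalg.norm(d),np.degrees(np.arctan2(d[1],d[0])))
print('tab',A((575,335),.1275),'bottle ends z.1315',A((597,163),.1315),A((476,163),.1315),'cap tip z .112',A((443,163),.1115),'sides',A((540,129),.1315),A((540,197),.1315), 'spool', A((129,133),.038))
E
```

```text
hl [ 0.6441 -0.0201  0.0923] [0.0005 0.0005]
hr [ 0.6633 -0.2768  0.0891] [0.0017 0.0017]
fr [ 0.4447 -0.2951  0.0852] [0.0012 0.0012]
fl [ 0.4252 -0.0385  0.0879] [0.0002 0.0002]
tabtop [ 0.4598 -0.1639  0.1248] [0.0002 0.0002]
bandtop [ 0.5819 -0.142   0.1321] [0.0001 0.0001]
capc [ 0.5841 -0.0873  0.109 ] [0.0003 0.0003]
m1 [0.6543 0.2086 0.0033] [0.0003 0.0003]
m2 [0.635  0.0496 0.0035] [0.0018 0.0018]
m3 [0.4321 0.0739 0.0009] [0.0023 0.0023]
m4 [ 0.4532  0.2332 -0.001 ] [0.0008 0.0008]
spool [0.615  0.1583 0.0352] [0.0001 0.0001]
cover c [ 0.545  -0.1579  0.0915]
depth 0.21930701251106188 yaw 4.569577651140791
0.25743775801887875 yaw 4.438755411399134
mat [0.5442 0.1403 0.004 ]
0.2032575017503708 -6.8546240731338335
tab [ 0.4601 -0.1638  0.1275] bottle ends z.1315 [ 0.5809 -0.1823  0.1315] [ 0.5829 -0.0969  0.1315] cap tip z .112 [ 0.5841 -0.0747  0.1115] sides [ 0.6059 -0.1427  0.1315] [ 0.5579 -0.1414  0.1315] spool [0.6149 0.1579 0.038 ]
```

Triangulated heights match the text: cover 0.085–0.092, bottle top 0.132, tab top 0.125. 

Plan: grip the bottle across its sides with the tool leaning 35° toward -y. Then turn it +90° about x, so the tool ends 35° below horizontal and clears the chassis. First I move above the bottle.

{"api": "arm_command", "payload": {"travel": [[0, 0, 0.1], [0, 0.1, 0.244], [0.05, 0.2, 0.244], [0.524, 1, 0.244], [0.524, 1, 0.244], [0.524, 1, 0.244], [0.524, 1, 0.244], [0.524, 1, 0.244], [0.524, 1, 0.244], [0.524, 1, 0.244], [0.524, 1, 0.244], [0.524, 1, 0.244], [0.524, 1, 0.244], [0.524, 1, 0.244], [0.524, 1, 0.244], [0.524, 1, 0.244]], "delta_rot": [[0, 0, 0], [0, 0, 0.1], [0, 0, 0.2], [0, 0, 0.3], [0, 0, 0.4], [0, 0, 0.5], [0, 0, 0.6], [0, 0, 0.685], [0, 0, 0.685], [0, 0, 0.685], [0, 0, 0.685], [0, 0, 0.685], [0, 0, 0.685], [0, 0, 0.685], [0, 0, 0.685], [0, 0, 0.685]], "grip": 1}}

```text
time_s: 2.1
tcp_pos: [0.5613, -0.1055, 0.3298]
eef_rot: [-180.0, 0.0, -92.1]
contact_force: [0.2, -0.2, 0.5]
gripper_width: 0.0875
gripper_force: 0.0
```

{"api": "arm_command", "payload": {"travel": [[0.04, 0.048, 0], [0.04, 0.048, 0], [0.04, 0.048, 0], [0.04, 0.048, -0.1], [0.04, 0.048, -0.2], [0.04, 0.048, -0.2], [0.04, 0.048, -0.2]], "delta_rot": [[-0.1, 0.003, 0], [-0.2, 0.007, 0], [-0.3, 0.01, 0], [-0.389, 0.0136, 0], [-0.389, 0.0136, 0], [-0.389, 0.0136, 0], [-0.389, 0.0136, 0]]}}

```text
time_s: 2.98
tcp_pos: [0.5827, -0.0809, 0.2319]
eef_rot: [-179.8, -35.0, -92.1]
contact_force: [0.5, 0.0, 0.2]
gripper_width: 0.0876
gripper_force: 0.0
```

```bash
cat >> h.py <<'E'
from scipy.spatial.transform import Rotation as Ro
def wcam(fn):
    s,c=load(fn); W=np.eye(4); W[:3,:3]=Ro.from_euler('xyz',s['eef_rot'],degrees=True).as_matrix(); W[:3,3]=s['tcp_pos']
    C=np.linalg.inv(W@np.array(c['mount'])); c['R']=C[:3,:3]; c['t']=C[:3,3]; return s,c
E
python3 - <<'E'
from h import *
s,_=snap('wrist','w1'); s,c=wcam('w1'); print(s['joints'].round(1),s['tcp_pos'],s['eef_rot'])
for X in [(.582,-.142,.1315),(.5825,-.09,.1115),(.602,-.178,.1315),(.562,-.178,.1315),(.562,-.102,.1315),(.602,-.102,.1315),(.4603,-.1639,.1275)]: print(X,proj(c,X).round(0))
E
```

```text
[ 29.7  16.  -23.7  30.7 -73.  -46.9] [ 0.58273136 -0.08088132  0.23189392] [-179.82128425  -34.99057392  -92.11590716]
(0.582, -0.142, 0.1315) [315. 201.]
(0.5825, -0.09, 0.1115) [316. 257.]
(0.602, -0.178, 0.1315) [294. 169.]
(0.562, -0.178, 0.1315) [333. 168.]
(0.562, -0.102, 0.1315) [337. 240.]
(0.602, -0.102, 0.1315) [295. 241.]
(0.4603, -0.1639, 0.1275) [431. 178.]
```

View pics/w1.png

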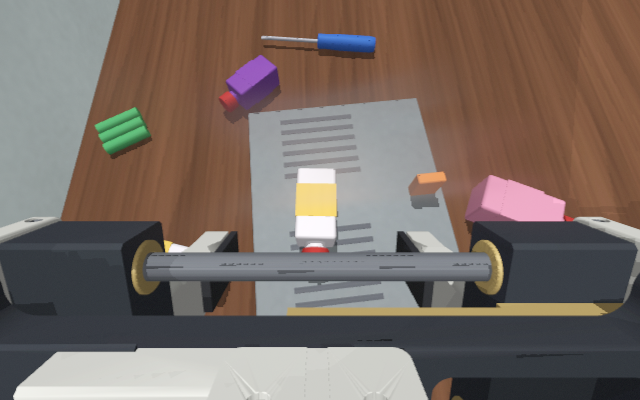

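The wrist view shows the bottle body spanning (297–337, 169–240) with the cap at (315,253). That agrees with the prediction to within about 3 px, so x should be about 0.580. I'll approach and grip.

{"api": "arm_command", "payload": {"travel": [[-0.004, 0, -0.061], [-0.004, -0.04, -0.118], [-0.004, -0.08, -0.176], [-0.004, -0.1, -0.205], [-0.004, -0.114, -0.225], [-0.004, -0.114, -0.225], [-0.004, -0.114, -0.225]], "delta_rot": [[0, 0, 0], [0, 0, 0], [0, 0, 0], [0, 0, 0], [0, 0, 0], [0, 0, 0], [0, 0, 0]]}}

```text
time_s: 3.9
tcp_pos: [0.5804, -0.1375, 0.1184]
eef_rot: [-179.9, -35.0, -92.1]
contact_force: [1.0, 0.3, 0.6]
gripper_width: 0.0877
gripper_force: 0.0
```

{"api": "arm_command", "payload": {"travel": [[0, 0, 0], [0, 0, 0], [0, 0, 0], [0, 0, 0], [0, 0, 0], [0, 0, 0], [0, 0, 0], [0, 0, 0]], "delta_rot": [[0, 0, 0], [0, 0, 0], [0, 0, 0], [0, 0, 0], [0, 0, 0], [0, 0, 0], [0, 0, 0], [0, 0, 0]], "grip": 0, "newtons": 15}}

```text
time_s: 4.9
tcp_pos: [0.5797, -0.1378, 0.1172]
eef_rot: [-180.0, -35.0, -92.0]
contact_force: [0.6, 0.2, 0.3]
gripper_width: 0.0388
gripper_force: 15.0
```

Gripped at 39 mm. Now I lift, carry it over the mat and turn it upright.

{"api": "arm_command", "payload": {"travel": [[0, 0, 0.06], [0, 0, 0.15], [0, 0, 0.25], [0, 0, 0.35], [0, 0.05, 0.405], [-0.03, 0.13, 0.405], [-0.06, 0.2, 0.405], [-0.09, 0.27, 0.405], [-0.12, 0.34, 0.405], [-0.15, 0.42, 0.405], [-0.18, 0.5, 0.405], [-0.19, 0.564, 0.405], [-0.19, 0.564, 0.405], [-0.19, 0.564, 0.405], [-0.19, 0.564, 0.405], [-0.19, 0.564, 0.405], [-0.19, 0.564, 0.405], [-0.19, 0.564, 0.405]], "delta_rot": [[0, 0, 0], [0, 0, 0], [0, 0, 0], [0, 0, 0], [0.08, -0.003, 0], [0.16, -0.006, 0], [0.24, -0.008, 0], [0.32, -0.011, 0], [0.4, -0.014, 0], [0.48, -0.017, 0], [0.56, -0.02, 0], [0.64, -0.022, 0], [0.72, -0.025, 0], [0.8, -0.028, 0], [0.88, -0.031, 0], [0.96, -0.034, 0], [0.9994, -0.035, 0], [0.9994, -0.035, 0]]}}

```text
time_s: 7.15
tcp_pos: [0.4844, 0.1429, 0.318]
eef_rot: [179.6, 55.0, -92.5]
contact_force: [-0.0, -0.8, -2.2]
gripper_width: 0.0387
gripper_force: 15.0
```

```bash
python3 - <<'E'
from h import *
s,c=snap('scene','s2'); print(s['joints'].round(1),s['tcp_pos'],s['eef_rot'],s['contact_force'],s['moment'])
snap('wrist','w2')
E
```

```text
[ -8.4   7.1  -5.1 -54.5 -88.2  13.3] [0.48435715 0.14294543 0.31801857] [179.59441346  54.98937816 -92.48833066] [-0.01772832 -0.8048896  -2.22650248] [-3.20749688  0.20912612  0.0191638 ]
```

View pics/s2.png

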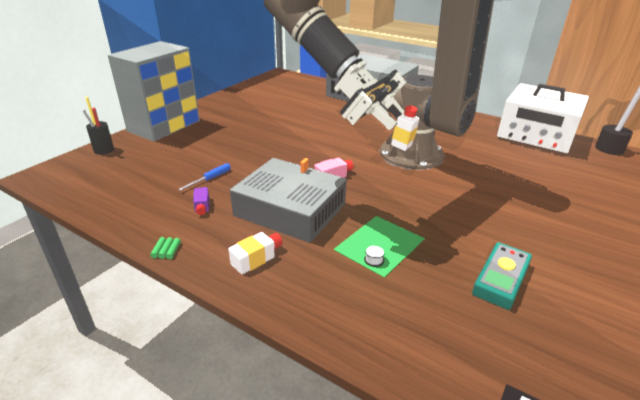

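The bottle is held, cap up, with its cap near (410,111). I'll check its tilt and height below the TCP by comparing the predicted projection with an enlarged crop.

```bash
python3 - <<'E'
from h import *
s,c=load('s2')
im=cv2.imread('pics/s2.png')[90:170,360:460]; k=7
b=cv2.resize(im,None,fx=k,fy=k,interpolation=cv2.INTER_CUBIC)
o=np.array([.4844,.149,.318-.040])
P=lambda X:tuple(int(v) for v in (proj(c,X)-[360,90]+.5)*k)
for z in (0,.076):
    for q in ((.02,.02),(.02,-.02),(-.02,.02),(-.02,-.02)): cv2.circle(b,P(o+[*q,z]),3,(255,0,255),-1)
cv2.circle(b,P(o+[0,0,.1]),3,(255,0,0),-1)
cv2.imwrite('pics/s2c.png',b)
E
```

```text
(no output)
```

View pics/s2c.png

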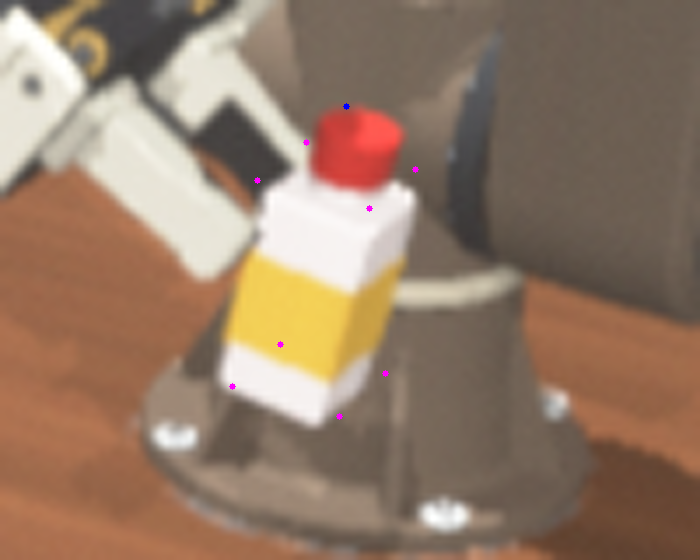

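The bottle leans, most likely because it pivoted about the pad axis. I'll fit the angle to the corners: nearest edge (318,424)–(363,232), left (222,384)–(265,190), right (372,375)–(413,198), cap top centre (360,122).

```bash
cat > fit.py <<'E'
from h import *
from scipy.optimize import least_squares
s,c=load('s2'); k=7; tcp=s['tcp_pos']
obs=[((.02,.02,0),(318,424)),((.02,.02,.076),(363,232)),((.02,-.02,0),(222,384)),((.02,-.02,.076),(265,190)),((-.02,.02,0),(372,375)),((-.02,.02,.076),(413,198)),((0,0,.1),(360,122))]
def model(p,q): return tcp+Ro.from_euler('xyz',[p[0],p[4],p[5]],degrees=True).apply(np.array(q)+[p[1],p[2],p[3]])
def f(p): return np.concatenate([(proj(c,model(p,q))-[360,90]+.5)*k-np.array(u) for q,u in obs]+[[p[4]*2,(p[5]+2)*1]])
r_=least_squares(f,[0,0,.006,-.04,0,-2]); print(r_.x.round(4), np.abs(r_.fun).round(1))
E
python3 fit.py
```

```text
[-5.8823 -0.0326 -0.0075 -0.0609  0.7239 -3.3531] [1.2 2.  3.  1.3 0.7 3.5 1.9 0.4 2.2 5.7 4.7 5.6 4.3 6.2 1.4 1.4]
```

```bash
sed -i 's/\[\[p\[4\]\*2,(p\[5\]+2)\*1\]\]/[[p[4]*2,(p[5]+2)*1,p[1]*5000]]/' fit.py; python3 fit.py
```

```text
[-6.7321e+00 -1.0000e-04  5.0000e-03 -4.3100e-02  2.3490e+00 -3.0950e+00] [0.7 2.8 4.3 0.2 4.6 1.3 4.5 0.8 1.1 6.  7.8 8.7 3.4 2.6 4.7 1.1 0.7]
```

The fit gives about -6.7° of pivot, cap toward +y, with the base about 42 mm below the TCP. I'll compensate by turning the tool, grip a little firmer, and descend at y = 0.174 so the wrist clears the chassis.

{"api": "arm_command", "payload": {"travel": [[0, 0.03, 0], [0, 0.06, -0.04], [0, 0.06, -0.12], [0, 0.06, -0.2], [0, 0.06, -0.28], [0, 0.06, -0.36], [0, 0.06, -0.42], [0, 0.06, -0.47], [0, 0.06, -0.51], [0, 0.06, -0.51], [0, 0.06, -0.51]], "delta_rot": [[0.03, 0, 0], [0.06, 0, 0], [0.07, 0, 0], [0.07, 0, 0], [0.07, 0, 0], [0.07, 0, 0], [0.07, 0, 0], [0.07, 0, 0], [0.07, 0, 0], [0.07, 0, 0], [0.07, 0, 0]], "newtons": 20}}

```text
time_s: 8.62
tcp_pos: [0.485, 0.1744, 0.0656]
eef_rot: [179.7, 61.2, -92.1]
contact_force: [0.1, 0.0, -0.6]
gripper_width: 0.0378
gripper_force: 20.0
```

```bash
python3 - <<'E'
from h import *
s,c=snap('scene','s3'); print(s['joints'].round(1),s['tcp_pos'],s['eef_rot'],s['contact_force'],s['moment'])
im=cv2.imread('pics/s3.png')[160:270,320:460]; k=5
b=cv2.resize(im,None,fx=k,fy=k,interpolation=cv2.INTER_CUBIC)
o=s['tcp_pos']+[0,.005,-.042]
P=lambda X:tuple(int(v) for v in (proj(c,X)-[320,160]+.5)*k)
R=Ro.from_euler('z',-3,degrees=True)
for z in (0,.076):
    for q in ((.02,.02),(.02,-.02),(-.02,.02)): cv2.circle(b,P(o+R.apply([*q,z])),2,(255,0,255),-1)
cv2.circle(b,P(o+[0,0,.1]),3,(255,0,0),-1)
cv2.imwrite('pics/s3c.png',b)
E
```

```text
[-10.5  31.  -16.3 -64.  -74.6  45.9] [0.48498081 0.17443515 0.06557737] [179.74886105  61.22081059 -92.1346343 ] [ 0.06997202  0.00385594 -0.5511629 ] [-3.4156721   0.25025019 -0.04064165]
```

View pics/s3c.png

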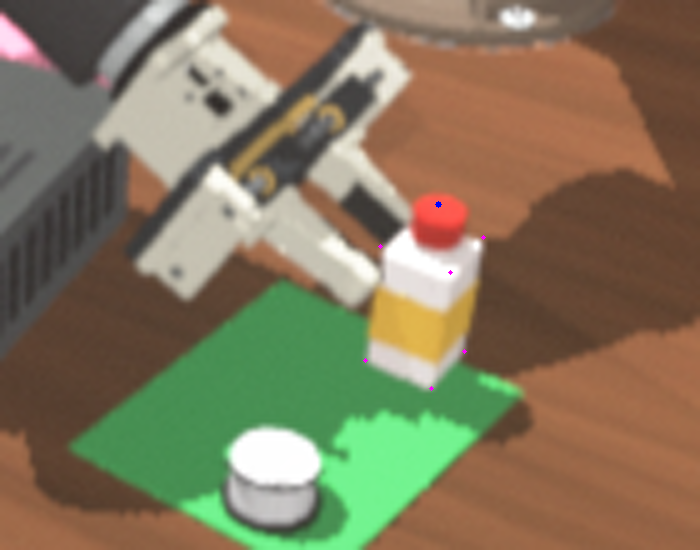

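The bottle is now upright and the predicted corners lie on it; its base is about 20 mm above the mat. I'll descend gently until it touches.

{"api": "arm_command", "payload": {"travel": [[0, 0, -0.015], [0, 0, -0.026], [0, 0, -0.03], [0, 0, -0.033], [0, 0, -0.036], [0, 0, -0.036], [0, 0, -0.036]], "delta_rot": [[0, 0, 0], [0, 0, 0], [0, 0, 0], [0, 0, 0], [0, 0, 0], [0, 0, 0], [0, 0, 0]]}}

```text
time_s: 9.55
tcp_pos: [0.4846, 0.174, 0.0474]
eef_rot: [179.6, 61.3, -92.3]
contact_force: [-1.1, -3.9, 6.1]
gripper_width: 0.0377
gripper_force: 20.0
```

Contact. I'll go one more millimetre to seat it flat, then release.

{"api": "arm_command", "payload": {"travel": [[0, 0, -0.002], [0, 0, -0.002], [0, 0, -0.002]], "delta_rot": [[0, 0, 0], [0, 0, 0], [0, 0, 0]], "newtons": 8}}

```text
time_s: 9.93
tcp_pos: [0.4846, 0.1741, 0.0469]
eef_rot: [179.7, 61.4, -92.2]
contact_force: [-1.2, -4.5, 8.6]
gripper_width: 0.039
gripper_force: 8.0
```

{"api": "arm_command", "payload": {"travel": [[0, 0, 0], [0, 0, 0], [0, 0, 0], [0, 0, 0], [0, 0, 0], [0, 0, 0], [0, 0, 0]], "delta_rot": [[0, 0, 0], [0, 0, 0], [0, 0, 0], [0, 0, 0], [0, 0, 0], [0, 0, 0], [0, 0, 0]], "grip": 1}}

```text
time_s: 10.8
tcp_pos: [0.4845, 0.1741, 0.0457]
eef_rot: [179.5, 61.3, -92.4]
contact_force: [0.6, 0.5, -0.6]
gripper_width: 0.0875
gripper_force: 0.0
```

Released. I'll back out along the tool axis, go up, straighten the tool, and check the bottle.

{"api": "arm_command", "payload": {"travel": [[0, -0.03, 0.016], [0, -0.07, 0.038], [0, -0.11, 0.06], [0, -0.14, 0.15], [0, -0.17, 0.25], [0, -0.2, 0.36], [0, -0.22, 0.48], [-0.01, -0.3, 0.508], [-0.02, -0.4, 0.508], [-0.04, -0.5, 0.508], [-0.05, -0.6, 0.508], [-0.05, -0.676, 0.508], [-0.05, -0.676, 0.508], [-0.05, -0.676, 0.508], [-0.05, -0.676, 0.508], [-0.05, -0.676, 0.508]], "delta_rot": [[0, 0, 0], [0, 0, 0], [0, 0, 0], [0, 0, 0], [0, 0, 0], [-0.1, 0.003, 0], [-0.2, 0.007, 0], [-0.3, 0.01, 0], [-0.4, 0.014, 0], [-0.5, 0.017, 0], [-0.6, 0.02, 0], [-0.68, 0.021, 0], [-0.68, 0.021, 0], [-0.68, 0.021, 0], [-0.68, 0.021, 0], [-0.68, 0.021, 0]]}}

```text
time_s: 12.8
tcp_pos: [0.4596, -0.1639, 0.2997]
eef_rot: [-179.9, 0.1, -92.1]
contact_force: [-0.5, 0.5, -0.3]
gripper_width: 0.0876
gripper_force: 0.0
```

```bash
python3 - <<'E'
from h import *
s,c=snap('scene','s4'); print(s['joints'].round(1),s['tcp_pos'],s['eef_rot'])
Rc=Ro.from_euler('xyz',s['eef_rot'],degrees=True)
y=Ro.from_euler('z',4.5,degrees=True).apply([0,1,0])
Rt=Ro.from_rotvec(np.radians(-15)*y)*Ro.from_euler('xyz',[180,0,-175.5],degrees=True)
print('rv units',(Rt*Rc.inv()).as_rotvec(degrees=True)/90)
snap('top','t4')
a=cv2.resize(cv2.imread('pics/s4.png')[150:270,225:435],None,fx=3.8,fy=3.8,interpolation=cv2.INTER_CUBIC)
cv2.imwrite('pics/s4c.png',a)
E
```

```text
[  3.5  -0.3 -13.2  -0.1 -77.   -5.5] [ 0.4596006  -0.16386257  0.29969758] [-1.79907654e+02  9.12974589e-02 -9.21112934e+01]
rv units [ 0.13150376 -0.12458683 -0.92077467]
```

View pics/s4c.png

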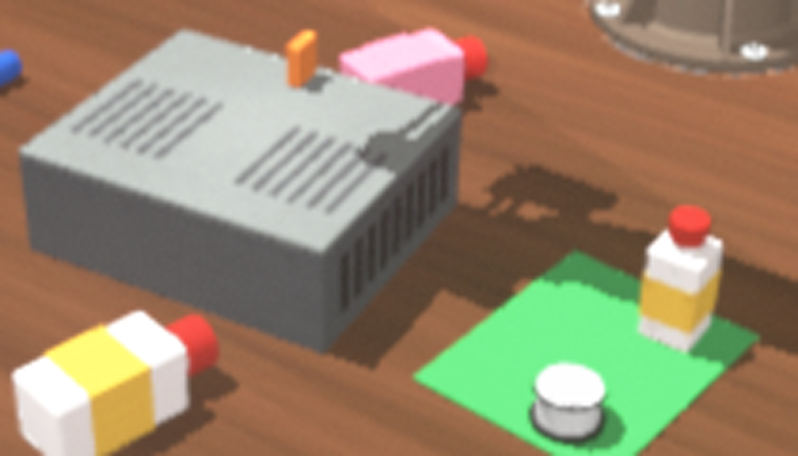

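The bottle stands upright on the mat at (680,290) in this crop, and the spool hasn't moved. Next I orient the tool for the tab, tilted -15° about the hinge axis.

{"api": "arm_command", "payload": {"travel": [[0, 0, 0], [0, 0, 0], [0, 0, 0], [0, 0, 0], [0, 0, 0], [0, 0, 0], [0, 0, 0], [0, 0, -0.08], [0, 0, -0.16], [0, 0, -0.2], [0, 0, -0.2], [0, 0, -0.2]], "delta_rot": [[0.0164, -0.0156, -0.115], [0.0329, -0.0311, -0.23], [0.0493, -0.0467, -0.345], [0.0657, -0.0623, -0.46], [0.0822, -0.0779, -0.575], [0.0986, -0.0934, -0.69], [0.115, -0.109, -0.806], [0.1315, -0.1246, -0.921], [0.1315, -0.1246, -0.921], [0.1315, -0.1246, -0.921], [0.1315, -0.1246, -0.921], [0.1315, -0.1246, -0.921]]}}

```text
time_s: 14.4
tcp_pos: [0.4603, -0.164, 0.2008]
eef_rot: [-180.0, 15.0, -175.5]
contact_force: [0.4, 0.2, 0.4]
gripper_width: 0.0878
gripper_force: 0.0
```

```bash
python3 - <<'E'
from h import *
snap('wrist','w5'); s,c=wcam('w5'); print(s['joints'].round(1),s['tcp_pos'],s['eef_rot'])
for X in [(.4603,-.1643,.1275),(.4603,-.1643,.1175),(.6547,-.1494,.0915),(.445,-.2935,.0915),(.4255,-.037,.0915)]: print(X,proj(c,X).round(0))
hsv=cv2.cvtColor(c['img'],cv2.COLOR_RGB2HSV); m=cv2.inRange(hsv,(5,140,120),(18,255,255)); n,l,st,ce=cv2.connectedComponentsWithStats(m)
for i in range(1,n):
    if st[i,4]>60: print(st[i],ce[i])
E
```

```text
[  3.2  -6.1 -33.3  -0.4 -47.8 -88.5] [ 0.4602859  -0.16397777  0.20080044] [-179.96631835   15.01571688 -175.46012411]
(0.4603, -0.1643, 0.1275) [317. 185.]
(0.4603, -0.1643, 0.1175) [317. 179.]
(0.6547, -0.1494, 0.0915) [317. 312.]
(0.445, -0.2935, 0.0915) [174. 141.]
(0.4255, -0.037, 0.0915) [463. 142.]
```

View pics/w5.png

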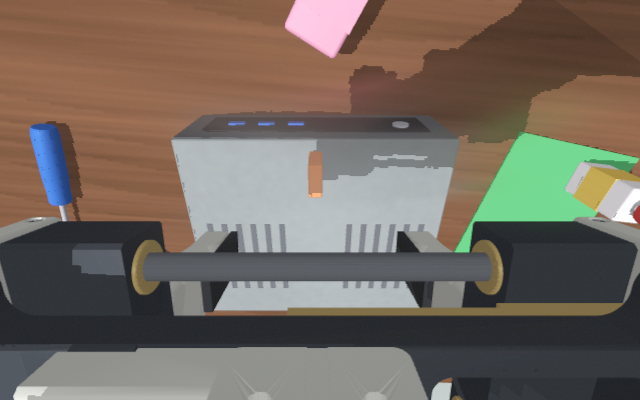

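The wrist view shows the tab at (308–323, 150–198), centred between the fingers and matching the predicted (317,185). The chassis front edge is level, so the yaw is good. I'll descend and grip.

{"api": "arm_command", "payload": {"travel": [[0, 0, -0.08], [0, 0, -0.13], [0, 0, -0.155], [0, 0, -0.165], [0, 0, -0.165], [0, 0, -0.165]], "delta_rot": [[0, 0, 0], [0, 0, 0], [0, 0, 0], [0, 0, 0], [0, 0, 0], [0, 0, 0]]}}

```text
time_s: 15.2
tcp_pos: [0.4602, -0.1639, 0.1181]
eef_rot: [-180.0, 15.0, -175.5]
contact_force: [-0.4, 0.5, -0.7]
gripper_width: 0.0876
gripper_force: 0.0
```

{"api": "arm_command", "payload": {"travel": [[0, 0, 0], [0, 0, 0], [0, 0, 0], [0, 0, 0], [0, 0, 0], [0, 0, 0], [0, 0, 0], [0, 0, 0], [0, 0, 0], [0, 0, 0]], "delta_rot": [[0, 0, 0], [0, 0, 0], [0, 0, 0], [0, 0, 0], [0, 0, 0], [0, 0, 0], [0, 0, 0], [0, 0, 0], [0, 0, 0], [0, 0, 0]], "grip": 0, "newtons": 25}}

```text
time_s: 16.45
tcp_pos: [0.4595, -0.1639, 0.1172]
eef_rot: [-180.0, 14.9, -175.5]
contact_force: [-0.1, 0.8, -0.3]
gripper_width: 0.0006
gripper_force: 0.0
```

```bash
python3 - <<'E'
from h import *
s=r.get_state(); p=s['tcp_pos']; print(p,s['contact_force'],s['moment'])
a=np.radians(4.5); ex=np.array([np.cos(a),np.sin(a),0]); ey=np.array([-np.sin(a),np.cos(a),0])
h=np.array([.6547,-.1494,.0855]); v=p-h; v-=ey*(v@ey); print(v@ex,v[2])
for t in range(4,45,4):
    d=Ro.from_rotvec(np.radians(t)*ey).apply(v)-v; print(t,(d/.5).round(4).tolist(),(ey*t/90).round(4).tolist())
E
```

```text
[ 0.45953344 -0.16387773  0.11716703] [-0.13796937  0.78708964 -0.2545286 ] [-0.05440412  0.84700783 -0.04415336]
-0.19570083771820643 0.031667030782196945
4 [0.0054, 0.0004, 0.0271] [-0.0035, 0.0443, 0.0]
8 [0.0126, 0.001, 0.0539] [-0.007, 0.0886, 0.0]
12 [0.0217, 0.0017, 0.08] [-0.0105, 0.1329, 0.0]
16 [0.0325, 0.0026, 0.1054] [-0.0139, 0.1772, 0.0]
20 [0.0451, 0.0036, 0.13] [-0.0174, 0.2215, 0.0]
24 [0.0594, 0.0047, 0.1537] [-0.0209, 0.2658, 0.0]
28 [0.0753, 0.0059, 0.1763] [-0.0244, 0.3102, 0.0]
32 [0.0927, 0.0073, 0.1978] [-0.0279, 0.3545, 0.0]
36 [0.1116, 0.0088, 0.218] [-0.0314, 0.3988, 0.0]
40 [0.1319, 0.0104, 0.2368] [-0.0349, 0.4431, 0.0]
44 [0.1534, 0.0121, 0.2541] [-0.0384, 0.4874, 0.0]
```

The jaws closed on nothing (0.6 mm), so the tab isn't between them. My viewing budget is spent, so I'll check with image code where the tab is relative to the fingers.

```bash
python3 - <<'E'
from h import *
snap('scene','s6'); snap('wrist','w6'); snap('top','t6')
def comps(fn,c,box):
    hsv=cv2.cvtColor(c['img'],cv2.COLOR_RGB2HSV); m=cv2.inRange(hsv,(4,150,90),(17,255,255))
    m2=np.zeros_like(m); u0,u1,v0,v1=box; m2[v0:v1,u0:u1]=m[v0:v1,u0:u1]
    n,l,st,ce=cv2.connectedComponentsWithStats(m2)
    print(fn,[(st[i].tolist(),ce[i].round(1).tolist()) for i in range(1,n) if st[i,4]>8])
for fn in('scene1','s4','s6'): comps(fn,load(fn)[1],(285,325,150,185))
for fn in('top1','t4','t6'): comps(fn,load(fn)[1],(340,400,220,260))
for fn in('w5','w6'):
    s,c=wcam(fn); comps(fn,c,(260,380,80,260))
    for X in [(.4453,-.1655,.0915),(.4603,-.1643,.1275),(.4752,-.1631,.1275),(.4752,-.1631,.0915)]: print(X,proj(c,X).round(1))
print(r.get_state())
E
```

```text
scene1 [([300, 157, 9, 15, 92], [304.1, 164.3])]
s4 [([300, 158, 9, 14, 89], [304.1, 164.5])]
s6 [([300, 159, 9, 13, 90], [304.1, 164.7])]
top1 [([387, 246, 13, 14, 98], [395.0, 251.3]), ([340, 252, 14, 8, 87], [345.8, 255.4])]
t4 []
t6 []
w5 []
(0.4453, -0.1655, 0.0915) [317.4 152. ]
(0.4603, -0.1643, 0.1275) [317.5 184.6]
(0.4752, -0.1631, 0.1275) [317.5 200.4]
(0.4752, -0.1631, 0.0915) [317.4 181.9]
w6 [([304, 204, 20, 43, 517], [314.1, 219.1])]
(0.4453, -0.1655, 0.0915) [317.3 197.2]
(0.4603, -0.1643, 0.1275) [317.3 248.8]
(0.4752, -0.1631, 0.1275) [317.3 268.2]
(0.4752, -0.1631, 0.0915) [317.3 233.9]
{'time_s': 16.6, 'joints': array([  3.23647559,  -0.62290398, -40.66236007,  -0.56005873,
       -35.01506686, -88.29672825]), 'qd': array([-0.01931866,  0.02873508, -0.05772323, -0.04238142,  0.01336938,
        0.01048578]), 'joint_torque': array([ 6.43474013e-04, -2.37122673e+01,  2.46014875e+01,  5.64889669e+00,
        7.84847774e-01,  9.62448888e-03]), 'tcp_pos': array([ 0.45954973, -0.16388107,  0.11718345]), 'eef_rot': array([-179.98905755,   14.95013491, -175.47535522]), 'contact_force': array([ 0.13791079, -0.09871401, -0.02739783]), 'moment': array([-0.09411754,  0.87578222, -0.02846019]), 'gripper_force': 0.0, 'gripper_width': 0.00039841432774660447}
```

```bash
python3 - <<'E'
from h import *
s,c=load('s6'); R=Ro.from_euler('xyz',s['eef_rot'],degrees=True); p=s['tcp_pos']
for z in(.019,0,-.03,-.047): print('scene',z,proj(c,p+R.apply([0,0,z])).round(1))
d=np.abs(load('s6')[1]['img'].astype(int)-load('s4')[1]['img']).sum(2)>90
for v in range(140,186,2): print(v,''.join('#' if x else '.' for x in d[v,280:340]))
o=cv2.inRange(cv2.cvtColor(c['img'],cv2.COLOR_RGB2HSV),(4,150,90),(17,255,255))
for v in range(154,176): print(v,''.join('o' if x else '.' for x in o[v,280:340]))
for w in('w5','w6'):
    s,cw=wcam(w); R=Ro.from_euler('xyz',s['eef_rot'],degrees=True); p=s['tcp_pos']
    print(w,cw['camera_matrix'][0,0],'cam tool',np.array(cw['mount'])[:3,3],[proj(cw,p+R.apply([0,y,z])).round(0).tolist() for y in(-.044,0,.044) for z in(.019,0,-.04)])
E
```

```text
scene 0.019 [303.3 168.4]
scene 0 [304.1 162.4]
scene -0.03 [305.4 152.7]
scene -0.047 [306.1 147.2]
140 ...................##################..........#############
142 ...................######..#########...........#########....
144 ....................######.########.........................
146 ....................######.#######..........................
148 ....................####.#.#######..........................
150 ....................####.#.######...........................
152 ...................#####..#######...........................
154 ...................#####.########...........................
156 ....................###..#######............................
158 ........................###.#...............................
160 ........................###.................................
162 ............................................................
164 .................##.........................................
166 ................#####.......................................
168 ..............#######.......#####...........................
170 .............#######
[... 1649 characters left out ...]
................
172 ............................................................
173 ............................................................
174 ............................................................
175 ............................................................
w5 304.462733435484 cam tool [ 0.0685761  -0.0007425  -0.17664477] [[253.0, 227.0], [247.0, 237.0], [229.0, 267.0], [318.0, 227.0], [318.0, 237.0], [318.0, 267.0], [383.0, 227.0], [389.0, 237.0], [408.0, 267.0]]
w6 304.462733435484 cam tool [ 0.06857543 -0.00074299 -0.17664326] [[253.0, 227.0], [247.0, 237.0], [229.0, 267.0], [318.0, 227.0], [318.0, 237.0], [318.0, 267.0], [383.0, 227.0], [389.0, 237.0], [408.0, 267.0]]
```

```bash
python3 - <<'E'
from h import *
def cls(p):
    h,s,v=map(int,p)
    if s>120 and v>70: return 'o' if h<18 else ('y' if h<35 else 'c')
    return '.#-=+*W'[min(6,v*7//256)]
for fn,(u0,u1,v0,v1) in {'w6':(260,376,190,290),'s6':(285,330,130,176)}.items():
    h=cv2.cvtColor(load(fn)[1]['img'],cv2.COLOR_RGB2HSV); st=2 if fn=='w6' else 1
    for v in range(v0,v1,st+1 if st==2 else 1): print(v,''.join(cls(h[v,u]) for u in range(u0,u1,st)))
E
```

```text
190 +=========================================================
193 +=========================================================
196 +=======================ooooooo+==========================
199 +======================ooooooooo==========================
202 +======================ooooooooo==========================
205 **+====================ooooooooo==========================
208 **+====================ooooooooo==========================
211 **+====================ooooooooo==========================
214 **+====================ooooooooo==========================
217 ****==================+ooooooooo==========================
220 ****============******+ooooooooo+=========================
223 ######################oooooooooo+==-######################
226 ######################oooooooooo+==-######################
229 ######################oooooooooo+==-######################
232 ######################=++=##oo##=++=######################
235 ######################=++-##oo##=++=######################
238 ######################=++###oo##-++=######################
241 #####################-==+
[... 2641 characters left out ...]

162 ***+**++++oooooooyyooooooooooooo++*WWWWWWWWWW
163 ********+++++ooooooooooooooooo**WWWWWWWWWWWWW
164 **********+++=ooooooooooooooo*WWWWWWWWWWWWWWW
165 ************+==ooooooooooooo+WWWWWWWWWWWWWWWW
166 ***********+===oooooooooooooo*WWWWWWWWWWWWWWW
167 **********+====+oooooooo=+oo+*WWWWWWWWWWWWWWW
168 *********+=====+ooooooo+====++WWWWWWWWWWWWWWW
169 ********+======+ooooooo======+**WWWWWWWWWWWWW
170 ********+++++++*oooooo=========++**WWWWWWWWW*
171 ****************ooooo=============++*WWWW****
172 *****************oo+=================++++****
173 *******************++=====================+++
174 *********************+++++===================
175 **************************++++===============
```

```bash
python3 -c "
from h import *
print(r.tips_ahead)"
```

```text
0.019
```

The closed fingertips appear just above the tab top: the tip sits near v = 158 in the scene view, about 14 mm behind the TCP rather than 19 mm ahead. I'll open and go lower in small steps, watching the force.

{"api": "arm_command", "payload": {"travel": [[0, 0, 0], [0, 0, 0], [0, 0, 0], [0, 0, 0], [0, 0, 0], [0.006, 0, -0.006], [0.01, 0, -0.01], [0.01, 0, -0.01]], "delta_rot": [[0, 0, 0], [0, 0, 0], [0, 0, 0], [0, 0, 0], [0, 0, 0], [0, 0, 0], [0, 0, 0], [0, 0, 0]], "grip": 1}}

```text
time_s: 17.6
tcp_pos: [0.4645, -0.1639, 0.1118]
eef_rot: [-180.0, 14.9, -175.5]
contact_force: [1.2, 0.5, -0.6]
gripper_width: 0.0748
gripper_force: 0.0
```

{"api": "arm_command", "payload": {"travel": [[0, 0, -0.004], [0, 0, -0.008], [0, 0, -0.01], [0, 0, -0.01]], "delta_rot": [[0, 0, 0], [0, 0, 0], [0, 0, 0], [0, 0, 0]]}}

```text
time_s: 18.1
tcp_pos: [0.4645, -0.1639, 0.1071]
eef_rot: [-180.0, 14.9, -175.5]
contact_force: [-0.0, -1.0, 0.5]
gripper_width: 0.0875
gripper_force: 0.0
```

At z = 0.107 there's no contact, though the stated tips would already be inside the cover. So the real fingertips are shorter than stated. I'll continue down carefully.

{"api": "arm_command", "payload": {"travel": [[0, 0, -0.005], [0, 0, -0.01], [0, 0, -0.014], [0, 0, -0.017], [0, 0, -0.02], [0, 0, -0.02]], "delta_rot": [[0, 0, 0], [0, 0, 0], [0, 0, 0], [0, 0, 0], [0, 0, 0], [0, 0, 0]]}}

```text
time_s: 18.85
tcp_pos: [0.4644, -0.1639, 0.097]
eef_rot: [-180.0, 14.9, -175.5]
contact_force: [0.2, -0.0, 0.5]
gripper_width: 0.0878
gripper_force: 0.0
```

```bash
python3 - <<'E'
from h import *
snap('scene','s7'); s,c=load('s7'); print(s['tcp_pos'],s['contact_force'])
o=cv2.cvtColor(c['img'],cv2.COLOR_RGB2HSV)
def cls(p):
    h,s,v=map(int,p)
    if s>120 and v>70: return 'o' if h<18 else ('y' if h<35 else 'c')
    return '.#-=+*W'[min(6,v*7//256)]
for v in range(140,178): print(v,''.join(cls(o[v,u]) for u in range(280,340)))
R=Ro.from_euler('xyz',s['eef_rot'],degrees=True); p=s['tcp_pos']
for y in(-.044,.044):
  for z in(.019,0,-.014,-.03): print(y,z,proj(c,p+R.apply([0,y,z])).round(1))
E
```

```text
[ 0.46444698 -0.16389105  0.09702932] [ 0.2471182  -0.0351761   0.51467228]
140 ooooo+******++++oooo=========++++++++=---------*WWWW+=++++++
141 ooooo+******++++oooooooo=========+++=---------=*WWWW*+++++++
142 ooooo+******++++oooooooooooo=========---------=WWWWW**+++++=
143 ooooo++*****++++oooooooooooooooo+===----------+WWWWW*++++++=
144 ooooo++*****++++ooooooooooooooooooo=----------+WWW**++++++++
145 ooooo++****+==-=oooooooooooooooooooo---------=*WWW++++++++**
146 ooooo++****=-##=oooooooooooooooooooo=--------=*WWW+++*++++*+
147 ooooo++****=###-ooooooooooooooooooooo====-----*WW*++****++++
148 ooooo=+****-###=ooooooooooooooooooooooo++++===*WW****++++++=
149 oooooo+****-##-=ooooooooooooooooooooooo+*****+*****++++++ooo
150 oooooo+***+-##-oooooooooooooooooooooooo**********+++++oooooo
151 oooooo+***+-##-=oooooooooooooooooooooo+*W*****+++++ooooooooo
152 oooooo+***+-##-ooooooooooooooooooooooo+*WW****+++ooooooooooo
153 oooooo+***=-##-ooooooooooooooooooooooo=*WWW**++++ooooooooooo
154 ooooo++***=-##-oooooooooooooooooooooo==*WWW**+++oooooooooooo
155 ooooo++***=-##-oooooooooooooooooooooo==*WWW**
[... 951 characters left out ...]
oooooo=========++**WWWWWWWWW***********
171 **************+++===+ooooo=============++*WWWW**************
172 *****************++++*oo+=======++========++++**************
173 *********************+**++======++=++==========+++**********
174 **************************+++++++==++==+++=========++*******
175 *********************************+++++=+++============+++***
176 **************************************+++=================++
177 **+**************************************+++================
-0.044 0.019 [290.  171.2]
-0.044 0 [290.7 165.3]
-0.044 -0.014 [291.3 160.9]
-0.044 -0.03 [291.9 155.8]
0.044 0.019 [315.2 178.6]
0.044 0 [316.  172.6]
0.044 -0.014 [316.6 168.1]
0.044 -0.03 [317.4 162.9]
```

The open fingertips match a tool z of -14 mm on both sides, so they now overlap the tab by about 17 mm. I'll go 5 mm lower and close.

{"api": "arm_command", "payload": {"travel": [[0.004, 0, -0.005], [0.004, 0, -0.01], [0.004, 0, -0.01]], "delta_rot": [[0, 0, 0], [0, 0, 0], [0, 0, 0]]}}

```text
time_s: 19.27
tcp_pos: [0.4663, -0.1639, 0.0918]
eef_rot: [-180.0, 14.9, -175.5]
contact_force: [-0.4, -0.2, 0.0]
gripper_width: 0.0878
gripper_force: 0.0
```

{"api": "arm_command", "payload": {"travel": [[0, 0, 0], [0, 0, 0], [0, 0, 0], [0, 0, 0], [0, 0, 0], [0, 0, 0], [0, 0, 0], [0, 0, 0], [0, 0, 0], [0, 0, 0]], "delta_rot": [[0, 0, 0], [0, 0, 0], [0, 0, 0], [0, 0, 0], [0, 0, 0], [0, 0, 0], [0, 0, 0], [0, 0, 0], [0, 0, 0], [0, 0, 0]], "grip": 0, "newtons": 30}}

```text
time_s: 20.52
tcp_pos: [0.4667, -0.165, 0.0924]
eef_rot: [-179.9, 15.0, -175.5]
contact_force: [1.0, -12.0, -1.6]
gripper_width: 0.012
gripper_force: 30.0
```

```bash
python3 - <<'E'
from h import *
s=r.get_state(); p=s['tcp_pos']; print(p,s['contact_force'],s['moment'],s['joints'].round(1),s['gripper_width'])
a=np.radians(4.5); ex=np.array([np.cos(a),np.sin(a),0]); ey=np.array([-np.sin(a),np.cos(a),0])
h=np.array([.6547,-.1494,.0855]); v=p-h; v-=ey*(v@ey); print(v@ex,v[2])
T=[];Q=[]
for t in list(range(3,40,3))+[40]:
    d=Ro.from_rotvec(np.radians(t)*ey).apply(v)-v; T.append((d/.5).round(3).tolist()); Q.append((ey*t/90).round(3).tolist())
print(T);print(Q)
E
```

```text
[ 0.46666897 -0.16503797  0.09244122] [  0.97275132 -12.00155084  -1.55512114] [-4.03817694  0.49233513 -1.08166193] [  3.1   2.2 -41.9  -0.5 -30.9 -88.1] 0.011981518767400428
-0.18867833087244434 0.006941223695522344
[[0.001, 0.0, 0.02], [0.004, 0.0, 0.039], [0.007, 0.001, 0.059], [0.011, 0.001, 0.078], [0.016, 0.001, 0.097], [0.023, 0.002, 0.116], [0.03, 0.002, 0.134], [0.038, 0.003, 0.152], [0.047, 0.004, 0.17], [0.057, 0.005, 0.187], [0.068, 0.005, 0.203], [0.08, 0.006, 0.219], [0.093, 0.007, 0.234], [0.097, 0.008, 0.239]]
[[-0.003, 0.033, 0.0], [-0.005, 0.066, 0.0], [-0.008, 0.1, 0.0], [-0.01, 0.133, 0.0], [-0.013, 0.166, 0.0], [-0.016, 0.199, 0.0], [-0.018, 0.233, 0.0], [-0.021, 0.266, 0.0], [-0.024, 0.299, 0.0], [-0.026, 0.332, 0.0], [-0.029, 0.366, 0.0], [-0.031, 0.399, 0.0], [-0.034, 0.432, 0.0], [-0.035, 0.443, 0.0]]
```

The tab is gripped (12.0 mm at 30 N). I'll lift along the hinge arc, with a small -y shift to ease the side force.

{"api": "arm_command", "payload": {"travel": [[0, -0.003, 0], [0, -0.003, 0.01], [0.001, -0.003, 0.02], [0.0025, -0.003, 0.03], [0.004, -0.003, 0.039], [0.007, -0.002, 0.059], [0.011, -0.002, 0.078], [0.011, -0.002, 0.078]], "delta_rot": [[0, 0, 0], [-0.001, 0.017, 0], [-0.003, 0.033, 0], [-0.004, 0.05, 0], [-0.005, 0.066, 0], [-0.008, 0.1, 0], [-0.01, 0.133, 0], [-0.01, 0.133, 0]]}}

```text
time_s: 21.52
tcp_pos: [0.4718, -0.1647, 0.1307]
eef_rot: [179.9, 2.8, -175.5]
contact_force: [-1.8, -1.1, -2.1]
gripper_width: 0.0117
gripper_force: 30.0
```

{"api": "arm_command", "payload": {"travel": [[0.005, 0, 0.019], [0.012, 0.001, 0.038], [0.019, 0.001, 0.056], [0.027, 0.002, 0.074], [0.036, 0.003, 0.092], [0.046, 0.004, 0.109], [0.057, 0.004, 0.125], [0.069, 0.005, 0.141], [0.082, 0.006, 0.156], [0.086, 0.007, 0.161], [0.086, 0.007, 0.161], [0.086, 0.007, 0.161]], "delta_rot": [[-0.003, 0.033, 0], [-0.006, 0.066, 0], [-0.008, 0.1, 0], [-0.011, 0.133, 0], [-0.014, 0.166, 0], [-0.016, 0.199, 0], [-0.019, 0.233, 0], [-0.021, 0.266, 0], [-0.024, 0.299, 0], [-0.025, 0.31, 0], [-0.025, 0.31, 0], [-0.025, 0.31, 0]]}}

```text
time_s: 23.02
tcp_pos: [0.5141, -0.1615, 0.2113]
eef_rot: [-180.0, -25.1, -175.5]
contact_force: [-4.4, -0.3, 2.0]
gripper_width: 0.0121
gripper_force: 30.0
```

```bash
python3 - <<'E'
from h import *
s,c=snap('scene','s8'); snap('top','t8'); print({k:np.round(v,4) for k,v in s.items()})
a=np.radians(4.5); ey=np.array([-np.sin(a),np.cos(a),0]); h=np.array([.6547,-.1494,.0855])
v0=np.array([.46667,-.16504,.09244])-h; v=s['tcp_pos']-h; ex=np.array([np.cos(a),np.sin(a),0])
ang=lambda v:np.degrees(np.arctan2(v[2],-(v@ex))); print('angle',ang(v)-ang(v0),np.hypot(v@ex,v[2]),np.hypot(v0@ex,v0[2]))
# bottle/other checks: compare with s4
d=np.abs(c['img'].astype(int)-load('s4')[1]['img']).sum(2)
q=lambda u0,u1,v0,v1:(d[v0:v1,u0:u1]>120).sum()
print('bottle',q(390,420,200,245),'spool',q(362,386,245,268),'meter',q(475,535,240,305),'driver',q(178,232,163,193))
# front lower left corner of cover: predicted vs image
for t in (0,35,40,45):
    R=Ro.from_rotvec(np.radians(t)*ey)
    print(t,[proj(c,h+R.apply(ex*-.22+ey*w+[0,0,.006])).round(0).tolist() for w in(-.13,.13)])
E
```

```text
{'time_s': np.float64(23.025), 'joints': array([  3.6842,  23.8256,   1.0543,   0.351 , -92.3198, -89.2478]), 'qd': array([-0.0078, -0.1486,  0.1472,  0.059 ,  0.0536,  0.0543]), 'joint_torque': array([ 9.64000e-01, -5.86692e+01,  2.86535e+01,  6.70660e+00,
        3.77000e-02, -9.00000e-03]), 'tcp_pos': array([ 0.5141, -0.1615,  0.2113]), 'eef_rot': array([-179.9949,  -25.0934, -175.5009]), 'contact_force': array([-4.4187, -0.3071,  1.9916]), 'moment': array([-0.0721,  0.1256,  0.0065]), 'gripper_force': np.float64(29.9968), 'gripper_width': np.float64(0.0121)}
angle 39.600232783585696 0.1890811546639602 0.18880505812090217
bottle 154 spool 232 meter 70 driver 4
0 [[272.0, 156.0], [346.0, 177.0]]
35 [[262.0, 125.0], [341.0, 145.0]]
40 [[260.0, 121.0], [340.0, 141.0]]
45 [[257.0, 119.0], [338.0, 139.0]]
```

The arm arc says 39.6° and the grip holds. I'll confirm numerically that the cover really rose and the other objects haven't moved.

```bash
python3 - <<'E'
from h import *
def cen(fn,lo,hi,box):
    h=cv2.cvtColor(load(fn)[1]['img'],cv2.COLOR_RGB2HSV); u0,u1,v0,v1=box; m=cv2.inRange(h[v0:v1,u0:u1],lo,hi); y,x=np.nonzero(m)
    return len(x),(x.mean()+u0).round(1) if len(x) else None,(y.mean()+v0).round(1) if len(x) else None
for n,lo,hi,b in [('cap',(0,180,120),(4,255,255),(390,425,195,225)),('band',(18,120,120),(32,255,255),(385,425,205,245)),('spool',(0,0,190),(179,50,255),(355,395,240,270)),('meter',(80,80,60),(95,255,255),(465,540,235,310)),('driver',(105,120,80),(125,255,255),(170,240,155,200))]:
    print(n,[cen(f,lo,hi,b) for f in('s4','s8')])
s,c=load('s8'); h=cv2.cvtColor(c['img'],cv2.COLOR_RGB2HSV)
a=np.radians(4.5); ey=np.array([-np.sin(a),np.cos(a),0]); ex=np.array([np.cos(a),np.sin(a),0]); H=np.array([.6547,-.1494,.0855])
# sample cover colour above/below front edge along a line on the cover plane at 40 deg
for w in(-.1,.08,.11):
    for t in (34,40,46):
        R=Ro.from_rotvec(np.radians(t)*ey)
        print(w,t,[ (lambda p:h[int(round(p[1])),int(round(p[0]))].tolist())(proj(c,H+R.apply(ex*-l+ey*w+[0,0,.006]))) for l in(.18,.2,.212,.226,.24)])
# side edge (+y) of cover in scene: for fixed column find top edge row
for u in(330,336,342,348): print(u,[int(x) for x in h[110:190:4,u,1]])
E
```

```text
cap [(64, np.float64(405.9), np.float64(208.8)), (64, np.float64(405.9), np.float64(209.0))]
band [(184, np.float64(403.0), np.float64(229.4)), (184, np.float64(402.8), np.float64(229.3))]
spool [(218, np.float64(374.2), np.float64(253.3)), (81, np.float64(375.8), np.float64(254.5))]
meter [(989, np.float64(498.4), np.float64(284.3)), (988, np.float64(498.4), np.float64(284.5))]
driver [(181, np.float64(217.0), np.float64(171.1)), (180, np.float64(216.9), np.float64(171.0))]
-0.1 34 [[60, 6, 201], [65, 8, 201], [60, 8, 203], [150, 4, 62], [0, 12, 65]]
-0.1 40 [[60, 8, 202], [70, 8, 199], [70, 6, 122], [150, 4, 62], [19, 89, 106]]
-0.1 46 [[70, 8, 199], [66, 6, 199], [10, 49, 150], [10, 111, 122], [20, 20, 75]]
0.08 34 [[48, 10, 129], [70, 7, 208], [72, 5, 232], [48, 6, 227], [11, 131, 154]]
0.08 40 [[45, 8, 134], [68, 5, 222], [68, 5, 225], [10, 132, 156], [11, 131, 154]]
0.08 46 [[66, 7, 172], [75, 7, 209], [11, 71, 180], [10, 131, 152], [10, 136, 172]]
0.11 34 [[60, 6, 167], [75, 7, 231], [75, 4, 234], [22, 13, 216], [10, 132, 156]]
0.11 40 [[60, 7, 208], [66, 5, 232], [75, 4, 233], [11, 133, 157], [11, 131, 156]]
0.11 46 [[60, 7, 206], [68, 4, 233], [10, 107, 165], [11, 132, 149], [11, 137, 158]]
330 [138, 132, 134, 132, 132, 133, 134, 134, 3, 5, 5, 8, 6, 5, 54, 101, 94, 6, 3, 6]
336 [136, 135, 131, 132, 132, 135, 133, 133, 13, 4, 5, 91, 75, 35, 62, 103, 103, 10, 3, 3]
342 [137, 138, 131, 131, 131, 136, 132, 132, 134, 136, 129, 136, 129, 36, 101, 102, 102, 54, 2, 10]
348 [135, 137, 137, 133, 133, 132, 136, 131, 137, 135, 132, 132, 141, 182, 182, 169, 119, 120, 133, 134]
```

The cover's front edge sits where a 40° opening predicts. Bottle, meter and driver haven't moved; only the spool's bright pixels changed, from the arm's shadow. I'll hand in while holding.

```bash
python3 -c "
from h import *
print(close_job())"
```

```text
the job is handed in; nothing more can be done
None
```

The flux bottle stands upright and released on the green mat, the gripper is holding the cover open at about 40° by its tab, and I have handed the job in; the hand-in gave no verdict, and that the spool is untouched I infer from its bright area having only dimmed under the arm's shadow.

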